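Build up a gang of milling cutters on a stub arbor

ROBOT

A 6-joint arm with a two-finger parallel gripper is mounted at the origin on the work surface. World frame = base frame: x ahead of the robot, y to its left, z up, the work surface at z = 0. Lengths are in mm, angles in rad, forces in N, time in s.
With the tool pointing down it reaches from about 400 to 925 mm from the base axis. Payload 12.5 kg.
Tool frame: the origin (TCP) lies on the mounting face of the last link; the fingertips stand 190 mm ahead of it and the grasp point (between the pads) lies 171 mm ahead of it; z points along the fingers, y is the line along which they close (so a half turn about z gives the same grasp; the last joint's range is limited). The gripper opens to 95 mm and grips with 3 to 60 N. Pads are 20 mm wide; open, the fingers measure 119 mm over their backs; the gripper's body (75 mm by 180 mm) begins 59 mm behind the grasp point.
Start: joints at [-1.297, 0.491, 1.559, -0, 1.092, -0.106], TCP at [231.728, -580.454, 404.761] pointing down, gripper open.
Joint ranges: [-3.1, 3.1], [-0.84, 2.19], [0.05, 2.79], [-1.13, 4.28], [0.06, 2.93], [-2.69, 2.69]. Speed limits (rad/s): [2.22, 2.22, 2.79, 3.14, 3.14, 3.14].

INTERFACE

Orientations are given as [roll, pitch, yaw] about the fixed x, y, z axes, in that order (R = Rz(yaw) Ry(pitch) Rx(roll)).
In Python, from cell import * gives the robot as it stands.
- The arm moves only by the tool arm_command, never from a script. Its argument "rows" is a list that holds one entry, the list of rows, each a list of 7 numbers: the shift along the tool's x, y, z normalised to -1 to 1, where 1 is 0.15 m, then the turn, a rotation vector about the tool's x, y, z normalised to -1 to 1, where 1 is 360 degrees, then the opening, from -1 (shut) to 1 (fully open). A call has 1 to 10 rows; each row is the pose to reach, as a shift and turn from the pose commanded when the call began, along the tool's axes at that moment, turning the shorter way round; what a row does not reach only later rows make up. A row lasts 1/12 s, in which the tool goes at most 41.7 mm and 7.16 degrees, less where a joint would pass 70% of its speed; a pose out of reach is approached as far as the arm can. A call with a number of a shift or a turn outside -1 to 1 is refused whole. A call with a gripper value outside its range is refused whole. The fingers move at their own pace and stop on an object; the grip force is fixed at half the most. Time passes only in rows, so rows that repeat a pose let the fingers close. It gives the time, the measured TCP pose, the force, the opening and the grip force at its end, in the units of the state.
- state(): the state, without advancing time (a new reading comes with each control period).
- read_camera(name): name is "side" or "top"; returns (picture, depth): 400x640x3 uint8, red, green, blue; 400x640 float32, mm along the optical axis (not along the pixel's ray), 0 where there is no reading.
- get_calibration(name): a dict with "camera_matrix" (3x3 intrinsics, pixels), "D" ([k1, k2, p1, p2, k3] as OpenCV has them; the pictures are not rectified), "position" and "orientation" of the camera in the world. Camera axes: x right, y up, looking along -z (the intrinsics and any distortion apply to the point x, -y, -z); pixel columns grow to the right and rows downward; lengths in mm; the calibration is good to about 2 mm. A picture is of the moment at which its call begins. get_calibration takes no time and is no camera call.
- job_done(): hands the job in; it is judged then, once.
The state is a dict: "t": time; "joints": joint angles; "qvel": joint speeds; "tau": joint torques, N m; "eef_pos": TCP position; "tcp_rot": TCP orientation; "ft_force": force on the tool from outside, world axes, zero at the start; "moment": the same for the moment, N m; "opening": opening from 0.0 (shut) to 1.0 (fully open); "grip_force": force on a finger pad.
Only numpy, scipy, OpenCV 4.12 (cv2) and the standard library are available. Lean on these libraries where they do the work, as an engineer would, in place of code of your own. Each camera call takes 0.05 s, during which the arm holds its last target. There are 200 camera calls.

TASK

Build up the milling gang on the stub arbor that stands in its tightening block: slide on the large cutter first, right down to the arbor's shoulder, then the tall spacer, the small cutter and last the thin spacer, each fully down and flat on the one below. I will run the nut on myself, so leave the nut, the thin slitting saw, the brass block and the hex key lying where they are.

Things in the scene. Friction and masses are not known exactly. Their poses are not given: they have to be found in the camera images.
- large_cutter: Side-milling cutter, the larger of two: a steel ring with 14 coarse teeth around it, 64 mm over the teeth, 13 mm thick, bore 28 mm, about 0.2 kg. It lies flat on the bench. Origin on its axis at its underside, z up along the axis; yaw has no meaning.
- tall_spacer: Plain smooth steel spacer ring, the taller of two: 44 mm outside, 20 mm high, bore 28 mm. It lies flat on the bench. Origin on its axis at its underside, z up along the axis.
- small_cutter: Side-milling cutter, the smaller of two: a steel ring with 12 teeth, 52 mm over the teeth, 10 mm thick, bore 28 mm. It lies flat on the bench. Origin on its axis at its underside, z up along the axis.
- thin_spacer: Plain smooth steel spacer ring, the thinner of two: 40 mm outside, 10 mm high, bore 28 mm. It lies flat on the bench. Origin on its axis at its underside, z up along the axis.
- arbor: Stub milling arbor upright in an aluminium block, fixed. Origin on the bench under the block's centre, z up along the arbor. Block 90 x 90 mm to z = 45 mm; flange 63 mm across to z 65; shoulder 40 mm across to z 77, the first ring's seat; arbor 25 mm in diameter to z 123; cone to z 129; threaded stud 16 mm thick to its end at z 139. Once stacked, the rings' undersides are at z 77, 90, 110, 120.
- endmill_holder: Not part of the job, an obstacle: a second, equal tightening block fixed to the bench, holding a dark holder with a 16 mm end mill that points up, 145 mm high overall. Origin at the centre of the block's underside.
- arbor_nut: The arbor's dark hexagon nut, 30 mm across flats, 14 mm high, lying flat; leave it. Origin at the centre of its underside.
- slitting_saw: Not part of the job: a thin slitting saw, a flat steel disc 76 mm across and only 4 mm thick with 36 fine teeth and a 28 mm bore, lying flat; leave it. Origin at the centre of its underside.
- brass_block: Brass block 50 x 40 x 26 mm (x, y, z) with two dark holes in its top; leave it. Origin at the centre of its underside.
- hex_key: Dark steel hex key of 8 mm bar lying flat: long arm from x = -50 to +50 mm along its x axis, short arm 32 mm towards its +y at the +x end. Origin at the middle of the long arm, on the bench; leave it.
Things that resemble listed ones, but are neither listed nor needed, are in the scene too. Leave any blue, brown or turquoise look-alike of the thin_spacer alone.

How it is judged (in metres and radians):
On the way, in this order (a step that is already met when the one before it is completed fails the run):
1. the large cutter is down on the arbor's shoulder (z of large_cutter in the frame of arbor between 0.074 and 0.08 m and horizontal distance between large_cutter and arbor below 0.004 m and angle between large_cutter's own z axis and vertical below 0.06 rad), for 0.2 s.
2. the tall spacer is down on the large cutter (z of tall_spacer in the frame of arbor between 0.087 and 0.093 m and horizontal distance between tall_spacer and arbor below 0.004 m and angle between tall_spacer's own z axis and vertical below 0.06 rad), for 0.2 s.
3. the small cutter is down on the tall spacer (z of small_cutter in the frame of arbor between 0.107 and 0.113 m and horizontal distance between small_cutter and arbor below 0.004 m and angle between small_cutter's own z axis and vertical below 0.06 rad), for 0.2 s.
4. the thin spacer is down on the small cutter (z of thin_spacer in the frame of arbor between 0.117 and 0.123 m and horizontal distance between thin_spacer and arbor below 0.004 m and angle between thin_spacer's own z axis and vertical below 0.06 rad), for 0.2 s.
At the end, for the whole second after the job is handed in: On the arbor, from the bottom: large cutter on the shoulder, tall spacer, small cutter, thin spacer, each released, at rest, lying flat (within 0.06 rad), its axis within 4 mm of the arbor's and its underside within 3 mm of its height in the full stack (all of step 1 and all of step 2 and all of step 3 and all of step 4 and linear speed of each of large_cutter, tall_spacer, small_cutter, thin_spacer below 0.01 m/s); the robot touches nothing.
It fails at once if the nut is shifted by more than 30 mm (distance of arbor_nut from where it was at the start of the episode above 0.03 m).
It fails at once if the slitting saw is shifted by more than 30 mm (distance of slitting_saw from where it was at the start of the episode above 0.03 m).
It fails at once if the brass block is shifted by more than 30 mm (distance of brass_block from where it was at the start of the episode above 0.03 m).
It fails at once if the hex key is shifted by more than 30 mm (distance of hex_key from where it was at the start of the episode above 0.03 m).
It also fails if it takes over 96 s, if anything falls off the work surface, if the arm or the gripper's body presses on something with over 40 N, if the wrist force passes 120 N, or if a joint passes its speed limit or range.

## Working session

There is one attempt and no reset: what is moved stays moved. The work goes in short steps, Python scripts to look and compute and a tool call to move; the robot and the scene stay as the last step left them, time stands still between calls to the robot, and variables do not carry over. Pictures are saved under pics/ and viewed, at most 14 in all, crops included, and the job is handed in when it is done.

Besides the shell and the picture viewer there is one more tool, called after "Request:" in YAML: its name, and indented under it one key for each argument. arm_command: Moves the arm, as the interface text tells. Its arguments: {"type":"object","properties":{"rows":{"type":"array","items":{"type":"array","items":{"type":"array","items":{"type":"number","minimum":-1,"maximum":1}}}}},"required":["rows"]}

```bash
ls; mkdir -p pics; python3 - <<'E'
from cell import *
import cv2
for n in("top","side"):
    p,d=read_camera(n); c=get_calibration(n); print(n,c)
    cv2.imwrite(f"pics/{n}0.png",cv2.cvtColor(p,cv2.COLOR_RGB2BGR))
    import numpy as np; np.savez(f"{n}0.npz",p=p,d=d)
print(state())
E
```

```text
pics
top {'camera_matrix': array([[414.21213682,   0.        , 314.60770503],
       [  0.        , 414.21213682, 194.3643676 ],
       [  0.        ,   0.        ,   1.        ]]), 'D': array([-0.0577964,  0.       ,  0.       ,  0.       ,  0.       ]), 'position': array([ 449.84203282,   -2.01788845, 1111.74542922]), 'orientation': array([ 0.06497711,  0.00360644, -1.55420069])}
side {'camera_matrix': array([[368.72186607,   0.        , 316.82713367],
       [  0.        , 368.72186607, 201.26943003],
       [  0.        ,   0.        ,   1.        ]]), 'D': array([0.01911964, 0.        , 0.        , 0.        , 0.        ]), 'position': array([461.46748513, 573.56974454, 642.01170857]), 'orientation': array([ 0.74825703, -0.02065569, -3.07641868])}
{'t': 0.1, 'joints': array([-1.29657833e+00,  4.91505984e-01,  1.55939987e+00, -3.32637099e-06,
        1.09170974e+00, -1.05607418e-01]), 'qvel': array([ 0.00074444,  0.00046947, -0.00158023, -0.00054435,  0.00016631,
       -0.00026521]), 'tau': array([ 2.66123963e-03, -6.13626623e+01, -2.58605182e+01,  6.93205814e-02,
        4.69815591e-02, -2.13676782e-05]), 'eef_pos': array([ 231.73246589, -580.42058905,  404.21200915]), 'tcp_rot': array([-3.14057510e+00, -1.04895741e-04,  3.79826891e-01]), 'ft_force': array([0.07022292, 0.01816239, 0.35315943]), 'moment': array([-0.02314039, -0.02935008, -0.02625227]), 'grip_force': 0.0, 'opening': 1.0026116096043307}
```

View pics/top0.png

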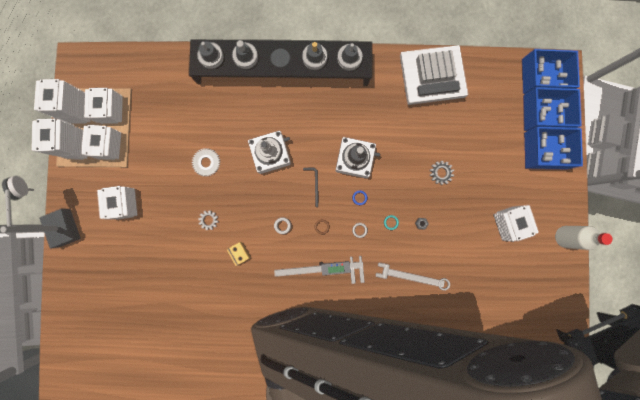

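View pics/side0.png

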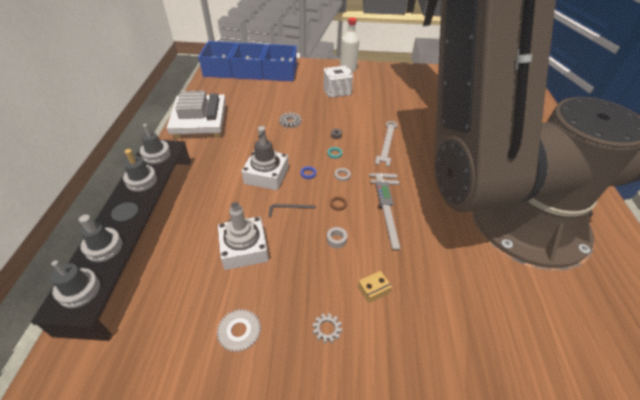

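The top view shows the arbor at about (268,150), the dark end-mill holder at (357,155), the large cutter at (442,172), the small cutter at (208,220), the tall spacer at (283,226) and the grey thin spacer at (360,230). The saw is at (206,162), the nut at (422,223) and the hex key at (313,185).

```bash
cat > h.py <<'E'
import numpy as np, cv2
from scipy.spatial.transform import Rotation as R
from cell import *
CAL={n:get_calibration(n) for n in("top","side")}
def ray(n,uv):
    c=CAL[n]; q=cv2.undistortPoints(np.array(uv,float).reshape(-1,1,2),c["camera_matrix"],c["D"]).reshape(-1,2)
    v=np.c_[q[:,0],-q[:,1],-np.ones(len(q))]
    return c["position"],R.from_euler("xyz",c["orientation"]).apply(v)
def plane(n,uv,z):
    o,v=ray(n,uv); return o+v*((z-o[2])/v[:,2])[:,None]
def depthpts(n,uv,d):
    o,v=ray(n,uv); uv=np.array(uv).astype(int); return o+v*d[uv[:,1],uv[:,0]][:,None]
def project(n,P):
    c=CAL[n]; q=R.from_euler("xyz",c["orientation"]).inv().apply(np.array(P)-c["position"])*[1,-1,-1]
    return cv2.projectPoints(q,np.zeros(3),np.zeros(3),c["camera_matrix"],c["D"])[0].reshape(-1,2)
E
python3 - <<'E'
from h import *
for n,cs in (("top",dict(large=(442,172),tall=(283,226),small=(208,220),thin=(360,230),arbor=(268,150),hold=(357,155))),("side",dict(large=(290,120),tall=(337,237),small=(327,328),thin=(343,174)))):
    f=np.load(n+"0.npz"); p,d=f["p"],f["d"]
    for k,(u,v) in cs.items():
        r=24; uu,vv=np.meshgrid(np.arange(u-r,u+r+1),np.arange(v-r,v+r+1)); uv=np.c_[uu.ravel(),vv.ravel()]
        P=depthpts(n,uv,d); z=P[:,2]
        hsv=cv2.cvtColor(p,cv2.COLOR_RGB2HSV)[uv[:,1],uv[:,0]]
        print(n,k,"z pct",np.percentile(z,[5,50,90,95,98,99.8]).round(0))
        H=dict(large=13,tall=20,small=10,thin=10).get(k)
        if H:
            m=((hsv[:,1]<75)).reshape(uu.shape).astype(np.uint8)
            cc=[c for c in cv2.findContours(m,cv2.RETR_EXTERNAL,cv2.CHAIN_APPROX_NONE)[0]]
            c=max(cc,key=cv2.contourArea); c=c.reshape(-1,2)+[u-r,v-r]
            W=plane(n,c,H); (x,y),rad=cv2.minEnclosingCircle(W[:,:2].astype(np.float32)); print("   circle",round(x),round(y),"diam",round(2*rad))
            # hull ellipse center
        mz=z>(H or 40)*0.5
        if mz.any(): print("   depth-high centroid",P[mz].mean(0).round(1),mz.sum())
a=cv2.cvtColor(np.load("top0.npz")["p"],cv2.COLOR_RGB2BGR)[125:265,185:465]; b=cv2.cvtColor(np.load("side0.npz")["p"],cv2.COLOR_RGB2BGR)[110:350,210:370]
cv2.imwrite("pics/tc.png",cv2.resize(a,None,fx=2.8,fy=2.8,interpolation=cv2.INTER_CUBIC))
E
```

```text
top large z pct [  -4.   -0.   11.   13.   15. 1112.]
   circle 586 -336 diam 65
   depth-high centroid [ 582.  -326.3   47.4] 310
top tall z pct [-4.000e+00 -1.000e+00  3.000e+00  1.700e+01  2.000e+01  1.112e+03]
   circle 438 87 diam 45
   depth-high centroid [438.1  82.6  85.9] 146
top small z pct [-4.000e+00 -1.000e+00  3.000e+00  8.000e+00  1.000e+01  1.112e+03]
   circle 448 287 diam 53
   depth-high centroid [447.9 264.8  96.4] 164
top thin z pct [-4.000e+00 -1.000e+00  2.000e+00  5.000e+00  1.000e+01  1.112e+03]
   circle 429 -117 diam 40
   depth-high centroid [ 434.3 -102.1  176.3] 112
top arbor z pct [  -4.   32.   67.   89.  136. 1112.]
   depth-high centroid [625.8 121.1  68.4] 1245
top hold z pct [  -4.   34.   91.  100.  140. 1112.]
   depth-high centroid [ 614.4 -100.2   68.9] 1244
side large z pct [ -3.  -1.   5.  11.  13. 642.]
   circle 587 -328 diam 73
   depth-high centroid [ 586.2 -283.1   37.7] 218
side tall z pct [ -2.  -0.  10.  19.  20. 642.]
   circle 438 95 diam 55
   depth-high centroid [439.3 111.8  43.2] 242
side small z pct [ -2.   0.   9.  10.  12. 642.]
   circle 449 290 diam 53
   depth-high centroid [449.8 295.7  22.7] 389
side thin z pct [ -3.  -1.   2.   8.  10. 642.]
   circle 428 -112 diam 47
   depth-high centroid [439.9 -81.4  49.4] 186
```

View pics/tc.png

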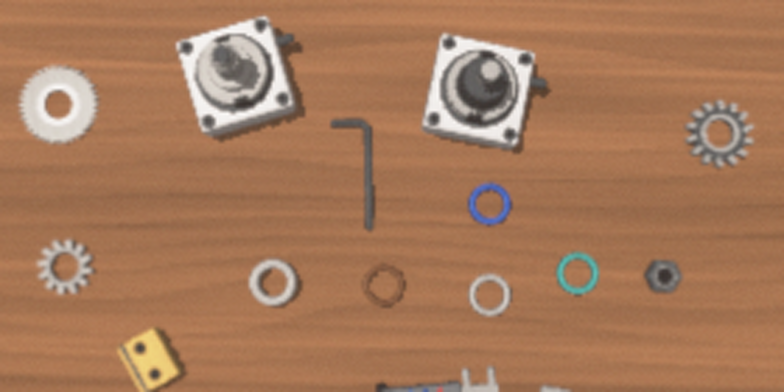

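```bash
cat > arb.py <<'E'
from h import *
def loc(n,p,d,c,r):
    u,v=c; uu,vv=np.meshgrid(np.arange(u-r,u+r+1),np.arange(v-r,v+r+1)); uv=np.c_[uu.ravel(),vv.ravel()]
    return uv,depthpts(n,uv,d),p[uv[:,1],uv[:,0]].mean(1)
E
python3 - <<'E'
from arb import *
for n,c,r in(("top",(268,150),26),("side",(242,235),38)):
    f=np.load(n+"0.npz"); uv,P,g=loc(n,f["p"],f["d"],c,r); z=P[:,2]
    ok=(z<150)&(np.abs(P[:,0]-626)<70)&(np.abs(P[:,1]-120)<70)
    for lo,hi,zz in((39,50,45),(60,69,65),(72,81,77),(128,145,139)):
        m=ok&(z>lo)&(z<hi)
        if m.sum()<5: print(n,zz,"few",m.sum());continue
        Q=P[m]; W=plane(n,uv[m],zz)[:,:2].astype(np.float32)
        rc=cv2.minAreaRect(W); ci=cv2.minEnclosingCircle(W)
        print(n,zz,m.sum(),"mean",Q.mean(0).round(1),"rect",np.round(rc[0],1),np.round(rc[1],1),round(rc[2]),"circ",np.round(ci[0],1),round(ci[1]*2,1))
a=cv2.cvtColor(np.load("top0.npz")["p"],cv2.COLOR_RGB2BGR)[122:182,240:300]; b=cv2.cvtColor(np.load("side0.npz")["p"],cv2.COLOR_RGB2BGR)[190:280,200:290]
# marks: predicted axis points at guess
im=np.hstack([cv2.resize(a,(390,390),interpolation=cv2.INTER_NEAREST),cv2.resize(b,(390,390),interpolation=cv2.INTER_NEAREST)])
cv2.imwrite("pics/arb.png",im)
E
```

```text
top 45 665 mean [628.5 124.   44.1] rect [630.4 125.5] [89.9 89.9] 18 circ [630.4 125. ] 122.1
top 65 272 mean [629.4 124.5  64. ] rect [630.9 125.2] [62.2 61.6] 46 circ [630.8 126.4] 65.5
top 77 86 mean [625.9 122.4  76.1] rect [628.9 123.3] [33.  38.3] 39 circ [630.9 125.8] 39.5
top 139 44 mean [631.3 125.2 136.7] rect [631.1 124.8] [14.5 14.3] 1 circ [631.1 124.8] 17.4
side 45 874 mean [626.9 142.4  44.3] rect [630.9 130.1] [89.  91.9] 18 circ [631.1 130.3] 123.2
side 65 354 mean [628.8 136.1  64.3] rect [630.8 130.2] [64.3 60.8] 21 circ [631.5 128.9] 65.6
side 77 159 mean [629.3 134.2  76.3] rect [630.2 132.6] [38.7 35.8] 16 circ [631.3 129.8] 41.7
side 139 75 mean [631.  129.2 135.4] rect [630.2 132. ] [16.1 23.1] 20 circ [627.3 131. ] 24.9
```

View pics/arb.png

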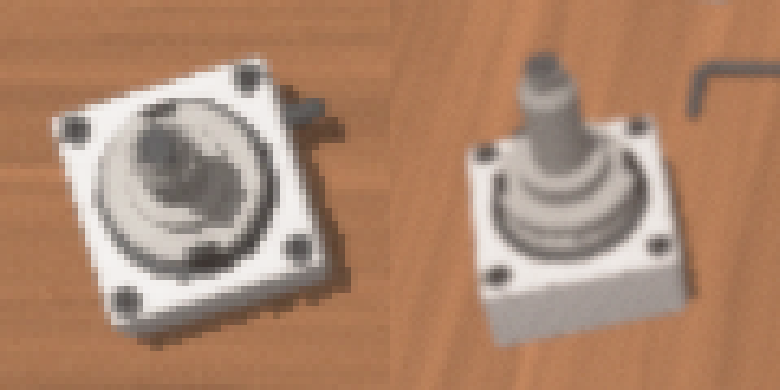

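The arbor axis from the top camera is about (630.7, 125.2), consistent at all heights. The side camera says y is about 130, so I'll resolve that bias. First I'll centre the tall spacer by gripping it along two directions, then look again with a known position.

```bash
cat > go.py <<'E'
import sys; from h import *
# usage: go.py x y z yawdeg  -> shift/turn numbers from the present pose to the target (tool pointing straight down)
s=state(); a=[float(v) for v in sys.argv[1:5]]
Rc=R.from_euler("xyz",s["tcp_rot"]); Rt=R.from_euler("xyz",[np.pi,0,np.radians(a[3])])
d=Rc.inv().apply(np.array(a[:3])-s["eef_pos"])/150; w=(Rc.inv()*Rt).as_rotvec()/(2*np.pi)
print("shift",d.round(3),"turn",w.round(4),"| t",round(s["t"],2),s["eef_pos"].round(1),"yaw",np.degrees(s["tcp_rot"]).round(2),"F",s["ft_force"].round(1),"open",round(s["opening"]*95,1))
E
python3 go.py 438 87 404 0
```

```text
shift [ 2.927 -3.623  0.005] turn [-0.0002  0.      0.0605] | t 0.1 [ 231.7 -580.4  404.2] yaw [-1.7994e+02 -1.0000e-02  2.1760e+01] F [0.1 0.  0.4] open 95.2
```

Request:
arm_command:
  rows:
    - [[0.92, -0.35, 0, 0, 0, 0.0605, 1], [0.92, -0.35, 0, 0, 0, 0.0605, 1], [0.92, -0.35, 0, 0, 0, 0.0605, 1], [0.92, -0.35, 0, 0, 0, 0.0605, 1], [0.92, -0.35, 0, 0, 0, 0.0605, 1], [0.92, -0.35, 0, 0, 0, 0.0605, 1]]

```text
t: 0.6
eef_pos: [341.3, -479.7, 404.7]
tcp_rot: [-3.142, 0.0, 0.003]
ft_force: [-0.2, -0.5, 0.7]
opening: 1.004
grip_force: 0.0
```

```bash
python3 go.py 438 87 404 0
```

```text
shift [ 0.654 -3.776  0.005] turn [-0.      0.      0.0004] | t 0.6 [ 341.3 -479.7  404.7] yaw [-1.7999e+02  1.0000e-02  1.5000e-01] F [-0.2 -0.5  0.7] open 95.4
```

Request:
arm_command:
  rows:
    - [[0.654, -1, 0, 0, 0, 0, 1], [0.654, -1, 0, 0, 0, 0, 1], [0.654, -1, 0, 0, 0, 0, 1], [0.654, -1, 0, 0, 0, 0, 1], [0.654, -1, 0, 0, 0, 0, 1]]

```text
t: 1.02
eef_pos: [439.8, -328.0, 404.7]
tcp_rot: [-3.141, 0.0, 0.001]
ft_force: [1.3, 0.0, 0.2]
opening: 0.999
grip_force: 0.0
```

Request:
arm_command:
  rows:
    - [[0, -1, 0, 0, 0, 0, 0.6], [0, -1, 0, 0, 0, 0, 0.6], [0, -1, 0, 0, 0, 0, 0.6], [0, -1, 0, 0, 0, 0, 0.6]]

```text
t: 1.35
eef_pos: [437.8, -178.8, 404.6]
tcp_rot: [-3.141, 0.001, -0.0]
ft_force: [0.3, -0.6, 0.3]
opening: 0.817
grip_force: 0.0
```

Request:
arm_command:
  rows:
    - [[0, -1, 0, 0, 0, 0, 0.6], [0, -1, 0, 0, 0, 0, 0.6], [0, -1, 0, 0, 0, 0, 0.6], [0, -1, 0, 0, 0, 0, 0.6]]

```text
t: 1.68
eef_pos: [438.2, -28.9, 404.8]
tcp_rot: [-3.142, 0.0, -0.0]
ft_force: [0.5, -0.8, 0.3]
opening: 0.798
grip_force: 0.0
```

Request:
arm_command:
  rows:
    - [[0, -0.776, 0.7, 0, 0, 0, 0.6], [0, -0.776, 0.7, 0, 0, 0, 0.6], [0, -0.776, 0.7, 0, 0, 0, 0.6], [0, -0.776, 0.7, 0, 0, 0, 0.6], [0, -0.776, 0.7, 0, 0, 0, 0.6], [0, -0.776, 0.7, 0, 0, 0, 0.6]]

```text
t: 2.18
eef_pos: [439.1, 85.7, 298.8]
tcp_rot: [3.141, 0.002, 0.001]
ft_force: [0.7, 0.3, 0.6]
opening: 0.801
grip_force: 0.0
```

```bash
python3 go.py 438 87 194 0
```

```text
shift [-0.006 -0.009  0.699] turn [0.0001 0.0004 0.0002] | t 2.18 [439.1  85.7 298.8] yaw [1.7998e+02 1.3000e-01 8.0000e-02] F [0.7 0.3 0.6] open 76.1
```

Request:
arm_command:
  rows:
    - [[0, 0, 0.4, 0, 0, 0, 0.6], [0, 0, 0.6, 0, 0, 0, 0.6], [0, 0, 0.69, 0, 0, 0, 0.6], [0, 0, 0.69, 0, 0, 0, 0.6], [0, 0, 0.69, 0, 0, 0, 0.6], [0, 0, 0.69, 0, 0, 0, -1], [0, 0, 0.69, 0, 0, 0, -1], [0, 0, 0.69, 0, 0, 0, -1], [0, 0, 0.69, 0, 0, 0, -1], [0, 0, 0.69, 0, 0, 0, -1]]

```text
t: 3.02
eef_pos: [438.8, 85.8, 197.0]
tcp_rot: [3.142, -0.001, -0.0]
ft_force: [-0.0, 2.1, 0.6]
opening: 0.508
grip_force: 0.6
```

Request:
arm_command:
  rows:
    - [[0, 0, 0, 0, 0, 0, -1], [0, 0, 0, 0, 0, 0, -1], [0, 0, 0, 0, 0, 0, -1]]

```text
t: 3.27
eef_pos: [438.8, 85.9, 196.8]
tcp_rot: [3.142, -0.001, -0.0]
ft_force: [-0.6, 0.5, 8.5]
opening: 0.457
grip_force: 30.0
```

Request:
arm_command:
  rows:
    - [[0, 0, 0, 0, 0, 0, 0.5], [0, 0, 0, 0, 0, 0, 0.5], [0, 0, 0, 0, 0, 0, 0.5], [0, 0, 0, 0, 0, -0.02, 0.5], [0, 0, 0, 0, 0, -0.25, 0.5], [0, 0, 0, 0, 0, -0.25, 0.5], [0, 0, 0, 0, 0, -0.25, 0.5], [0, 0, 0, 0, 0, -0.25, 0.5], [0, 0, 0, 0, 0, -0.25, 0.5], [0, 0, 0, 0, 0, -0.25, 0.5]]

```text
t: 4.1
eef_pos: [438.7, 85.9, 196.1]
tcp_rot: [-3.141, 0.0, 0.881]
ft_force: [0.4, -0.2, -0.4]
opening: 0.75
grip_force: 0.0
```

```bash
python3 go.py 438.8 85.9 195 90
```

```text
shift [0.001 0.    0.007] turn [-1.000e-04  0.000e+00 -1.098e-01] | t 4.1 [438.7  85.9 196.1] yaw [-1.7999e+02  2.0000e-02  5.0480e+01] F [ 0.4 -0.2 -0.4] open 71.3
```

Request:
arm_command:
  rows:
    - [[0, 0, 0, 0, 0, -0.11, 0.5], [0, 0, 0, 0, 0, -0.11, 0.5], [0, 0, 0, 0, 0, -0.11, 0.5], [0, 0, 0, 0, 0, -0.11, 0.5], [0, 0, 0, 0, 0, -0.11, 0.5], [0, 0, 0, 0, 0, -0.11, 0.5], [0, 0, 0, 0, 0, -0.11, 0.5], [0, 0, 0, 0, 0, -0.11, -1], [0, 0, 0, 0, 0, -0.11, -1], [0, 0, 0, 0, 0, -0.11, -1]]

```text
t: 4.93
eef_pos: [438.7, 85.8, 196.2]
tcp_rot: [-3.142, 0.0, 1.564]
ft_force: [-0.2, -0.1, 0.3]
opening: 0.593
grip_force: 0.0
```

Request:
arm_command:
  rows:
    - [[0, 0, 0, 0, 0, 0, -1], [0, 0, 0, 0, 0, 0, -1], [0, 0, 0, 0, 0, 0, -1], [0, 0, 0, 0, 0, 0, -1], [0, 0, 0, 0, 0, 0, -1]]

```text
t: 5.35
eef_pos: [438.7, 85.8, 196.2]
tcp_rot: [3.142, 0.0, 1.566]
ft_force: [0.2, -0.3, -0.6]
opening: 0.447
grip_force: 30.0
```

Request:
arm_command:
  rows:
    - [[0, 0, 0, 0, 0, 0, 0.5], [0, 0, 0, 0, 0, 0, 0.5], [0, 0, 0, 0, 0, 0, 0.5], [0, 0, -0.4, 0, 0, 0, 0.7], [0, -0.1, -0.9, 0, 0, 0, 0.7], [0, -0.1, -1, 0, 0, 0, 0.7], [0, -0.1, -1, 0, 0, 0, 0.7]]

```text
t: 5.93
eef_pos: [423.1, 86.0, 349.3]
tcp_rot: [3.139, -0.0, 1.566]
ft_force: [0.7, -0.1, 0.2]
opening: 0.837
grip_force: 0.0
```

```bash
python3 go.py 586 -336 340 90
```

```text
shift [-2.808  1.099  0.065] turn [ 0.0004 -0.     -0.0008] | t 5.93 [423.1  86.  349.3] yaw [179.87  -0.    89.72] F [ 0.7 -0.1  0.2] open 79.5
```

Request:
arm_command:
  rows:
    - [[-1, 0, 0, 0, 0, 0, 1], [-1, 0, 0, 0, 0, 0, 1], [-1, 0, 0, 0, 0, 0, 1], [-1, 0, 0, 0, 0, 0, 1]]

```text
t: 6.27
eef_pos: [422.6, -66.6, 346.6]
tcp_rot: [3.141, 0.001, 1.566]
ft_force: [0.6, 0.6, -0.2]
opening: 0.993
grip_force: 0.0
```

Request:
arm_command:
  rows:
    - [[-1, 0.2, 0, 0, 0, 0, 1], [-1, 0.2, 0, 0, 0, 0, 1], [-1, 0.2, 0, 0, 0, 0, 1], [-1, 0.2, 0, 0, 0, 0, 1]]

```text
t: 6.6
eef_pos: [452.4, -217.5, 346.3]
tcp_rot: [3.141, 0.001, 1.564]
ft_force: [0.1, 1.0, 0.3]
opening: 0.998
grip_force: 0.0
```

Request:
arm_command:
  rows:
    - [[-0.81, 0.9, 0, 0, 0, 0, 1], [-0.81, 0.9, 0, 0, 0, 0, 1], [-0.81, 0.9, 0, 0, 0, 0, 1], [-0.81, 0.9, 0, 0, 0, 0, 1], [-0.81, 0.9, 0, 0, 0, 0, 1], [-0.81, 0.9, 0, 0, 0, 0, 1]]

```text
t: 7.1
eef_pos: [588.2, -338.6, 345.1]
tcp_rot: [3.141, 0.0, 1.565]
ft_force: [-0.8, -0.7, 0.2]
opening: 0.999
grip_force: 0.0
```

```bash
cat > ring.py <<'E'
from h import *
def ring(n,p,c,H,r=24):
    """circle centre in the world from the top-face bore and outline of a ring near pixel c"""
    u,v=c; w=p[v-r:v+r+1,u-r:u+r+1]; m=(cv2.cvtColor(w,cv2.COLOR_RGB2HSV)[:,:,1]<75).astype(np.uint8)
    k=max(cv2.findContours(m,cv2.RETR_EXTERNAL,cv2.CHAIN_APPROX_NONE)[0],key=cv2.contourArea).reshape(-1,2)+[u-r,v-r]
    W=plane(n,k,H)[:,:2].astype(np.float32); c,rad=cv2.minEnclosingCircle(W)
    e=cv2.fitEllipse(W); return np.round(c,1),round(2*rad,1),"ell",np.round(e[0],1),np.round(e[1],1)
E
python3 - <<'E'
from ring import *
for n,c,l in(("top",(283,226),None),("side",(337,237),None)):
    p,d=read_camera(n); np.savez(n+"1.npz",p=p,d=d); print(n,ring(n,p,c,20))
    old=np.load(n+"0.npz")["p"]; print("  before",ring(n,old,c,20))
    # subpixel: depth points of top face
    from arb import loc
    uv,P,g=loc(n,p,d,c,24); m=(P[:,2]>16)&(P[:,2]<24); W=plane(n,uv[m],20)[:,:2].astype(np.float32)
    print("  depthtop",P[m].mean(0).round(1),cv2.minEnclosingCircle(W),m.sum())
E
python3 go.py 586 -336 197 90
```

```text
top (array([437.8,  84.8]), 44.2, 'ell', array([438. ,  84.7]), array([42. , 42.9]))
  before (array([438.4,  87.5]), 44.9, 'ell', array([438. ,  87.4]), array([42.1, 43.2]))
  depthtop [437.8  86.1  19.2] ((437.4595947265625, 85.23233795166016), 21.741456985473633) 119
side (array([438. ,  92.5]), 54.9, 'ell', array([438.2,  92. ]), array([42.7, 54.4]))
  before (array([438. ,  95.1]), 54.6, 'ell', array([438.2,  94.8]), array([42.6, 54.2]))
  depthtop [438.4  88.2  19. ] ((438.3235778808594, 88.13797760009766), 22.336244583129883) 167
shift [ 0.002 -0.002  0.989] turn [-0.0002 -0.0001 -0.0008] | t 7.2 [ 586.4 -336.4  345.4] yaw [-1.7993e+02 -5.0000e-02  8.9700e+01] F [-0.7 -0.  -0.7] open 94.8
```

Request:
arm_command:
  rows:
    - [[0, 0, 0.4, 0, 0, 0, 1], [0, 0, 0.8, 0, 0, 0, 1], [0, 0, 1, 0, 0, 0, 1], [0, 0, 1, 0, 0, 0, 1], [0, 0, 1, 0, 0, 0, 1]]

```text
t: 7.62
eef_pos: [585.6, -335.3, 193.0]
tcp_rot: [-3.138, -0.002, 1.566]
ft_force: [-0.3, 0.2, -0.1]
opening: 0.999
grip_force: 0.0
```

Request:
arm_command:
  rows:
    - [[0, 0, 0.015, 0, 0, 0, -1], [0, 0, 0.015, 0, 0, 0, -1], [0, 0, 0.015, 0, 0, 0, -1], [0, 0, 0.015, 0, 0, 0, -1], [0, 0, 0.015, 0, 0, 0, -1], [0, 0, 0.015, 0, 0, 0, -1], [0, 0, 0.015, 0, 0, 0, -1]]

```text
t: 8.2
eef_pos: [586.7, -336.4, 194.7]
tcp_rot: [3.141, 0.001, 1.566]
ft_force: [-1.3, 1.0, 4.4]
opening: 0.656
grip_force: 30.0
```

Request:
arm_command:
  rows:
    - [[0, 0, 0, 0, 0, 0, 0.9], [0, 0, 0, 0, 0, 0, 0.9], [0, 0, 0, 0, 0, 0, 0.9], [0, 0, 0, 0, 0, 0.01, 0.9], [0, 0, 0, 0, 0, 0.25, 0.9], [0, 0, 0, 0, 0, 0.25, 0.9], [0, 0, 0, 0, 0, 0.25, 0.9], [0, 0, 0, 0, 0, 0.25, 0.9], [0, 0, 0, 0, 0, 0.25, 0.9], [0, 0, 0, 0, 0, 0.25, 0.9]]

```text
t: 9.03
eef_pos: [586.6, -336.4, 193.7]
tcp_rot: [-3.141, 0.0, 0.747]
ft_force: [0.3, -0.2, -0.8]
opening: 0.949
grip_force: 0.0
```

```bash
python3 go.py 586 -336 194 0
```

```text
shift [-0.001 -0.005 -0.002] turn [-0.      0.      0.1188] | t 9.03 [ 586.6 -336.4  193.7] yaw [-1.7998e+02  1.0000e-02  4.2790e+01] F [ 0.3 -0.2 -0.8] open 90.1
```

Request:
arm_command:
  rows:
    - [[0, 0, 0, 0, 0, 0.119, 0.9], [0, 0, 0, 0, 0, 0.119, 0.9], [0, 0, 0, 0, 0, 0.119, 0.9], [0, 0, 0, 0, 0, 0.119, 0.9], [0, 0, 0, 0, 0, 0.119, 0.9], [0, 0, 0, 0, 0, 0.119, 0.9], [0, 0, 0, 0, 0, 0.119, 0.9], [0, 0, 0, 0, 0, 0.119, 0.9], [0, 0, 0, 0, 0, 0.119, -1], [0, 0, 0, 0, 0, 0.119, -1]]

```text
t: 9.87
eef_pos: [586.6, -336.4, 193.9]
tcp_rot: [3.142, 0.0, 0.008]
ft_force: [0.1, -0.3, 0.9]
opening: 0.861
grip_force: 0.0
```

Request:
arm_command:
  rows:
    - [[0, 0, 0, 0, 0, 0, -1], [0, 0, 0, 0, 0, 0, -1], [0, 0, 0, 0, 0, 0, -1], [0, 0, 0, 0, 0, 0, -1], [0, 0, 0, 0, 0, 0, -1], [0, 0, 0, 0, 0, 0, -1]]

```text
t: 10.37
eef_pos: [586.6, -336.4, 194.0]
tcp_rot: [3.141, -0.0, 0.005]
ft_force: [0.4, 0.0, 0.4]
opening: 0.673
grip_force: 30.0
```

Request:
arm_command:
  rows:
    - [[0, 0, -0.5, 0, 0, 0, -1], [0, 0, -1, 0, 0, 0, -1], [0, 0, -1, 0, 0, 0, -1], [0, 0, -1, 0, 0, 0, -1], [0, 0, -1, 0, 0, 0, -1]]

```text
t: 10.78
eef_pos: [587.0, -336.6, 350.2]
tcp_rot: [3.136, -0.007, 0.005]
ft_force: [0.2, 0.3, -1.4]
opening: 0.669
grip_force: 30.0
```

```bash
python3 go.py 631.5 126.7 390 0
```

```text
shift [ 0.315 -3.085 -0.279] turn [ 0.0008 -0.0012  0.0009] | t 10.78 [ 587.  -336.6  350.2] yaw [179.7   -0.42   0.31] F [ 0.2  0.3 -1.4] open 63.6
```

Request:
arm_command:
  rows:
    - [[0, -0.3, -0.3, 0, 0, 0, -1], [0, -0.6, -0.3, 0, 0, 0, -1], [0, -0.9, -0.3, 0, 0, 0, -1], [0, -0.9, -0.3, 0, 0, 0, -1], [0, -0.9, -0.3, 0, 0, 0, -1]]

```text
t: 11.2
eef_pos: [585.7, -197.1, 388.8]
tcp_rot: [-3.14, 0.001, 0.009]
ft_force: [0.7, -0.9, -1.4]
opening: 0.67
grip_force: 30.0
```

Request:
arm_command:
  rows:
    - [[0, -1, 0, 0, 0, 0, -1], [0, -1, 0, 0, 0, 0, -1], [0, -1, 0, 0, 0, 0, -1], [0, -1, 0, 0, 0, 0, -1], [0, -1, 0, 0, 0, 0, -1]]

```text
t: 11.62
eef_pos: [584.8, -47.5, 388.0]
tcp_rot: [-3.141, 0.002, 0.009]
ft_force: [0.7, -0.6, -1.8]
opening: 0.671
grip_force: 30.0
```

Request:
arm_command:
  rows:
    - [[0.3, -0.8, 0, 0, 0, 0, -1], [0.3, -0.8, 0, 0, 0, 0, -1], [0.3, -0.8, 0, 0, 0, 0, -1], [0.3, -0.8, 0, 0, 0, 0, -1], [0.3, -0.8, 0, 0, 0, 0, -1], [0.3, -0.8, 0, 0, 0, 0, -1]]

```text
t: 12.12
eef_pos: [629.5, 68.4, 387.9]
tcp_rot: [3.141, 0.002, 0.006]
ft_force: [-1.0, -0.7, -2.1]
opening: 0.671
grip_force: 30.0
```

```bash
python3 go.py 631.5 126.7 360 0
```

```text
shift [ 0.016 -0.389  0.186] turn [0.0001 0.0003 0.0009] | t 12.12 [629.5  68.4 387.9] yaw [1.7998e+02 1.0000e-01 3.3000e-01] F [-1.  -0.7 -2.1] open 63.7
```

Request:
arm_command:
  rows:
    - [[0.01, -0.3, 0.1, 0, 0, 0, -1], [0.01, -0.389, 0.19, 0, 0, 0, -1], [0.01, -0.389, 0.19, 0, 0, 0, -1], [0.01, -0.389, 0.19, 0, 0, 0, -1], [0.01, -0.389, 0.19, 0, 0, 0, -1], [0.01, -0.389, 0.19, 0, 0, 0, -1]]

```text
t: 12.62
eef_pos: [630.9, 125.6, 361.0]
tcp_rot: [3.141, -0.001, 0.004]
ft_force: [0.5, 0.1, -1.7]
opening: 0.67
grip_force: 30.0
```

```bash
python3 - <<'E'
from h import *
for n in("side","top"):
    p,d=read_camera(n); np.savez(n+"2.npz",p=p,d=d)
    if n=="side": cv2.imwrite("pics/s2.png",cv2.resize(cv2.cvtColor(p,cv2.COLOR_RGB2BGR)[120:290,160:330],None,fx=3.5,fy=3.5,interpolation=cv2.INTER_CUBIC))
s=state();print(s["eef_pos"],s["ft_force"])
E
python3 go.py 631.5 126.7 340 0
```

```text
[630.80161407 125.92458687 361.08897614] [ 0.51042069  0.30777063 -3.17921392]
shift [ 0.005 -0.005  0.141] turn [ 0.     -0.0002  0.0006] | t 12.72 [630.8 125.9 361.1] yaw [ 1.7999e+02 -6.0000e-02  2.2000e-01] F [ 0.5  0.3 -3.2] open 63.8
```

View pics/s2.png

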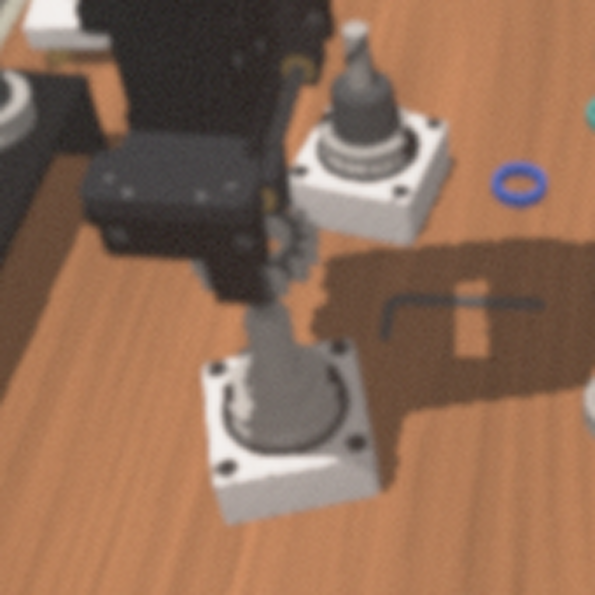

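Side view: the cutter is held level above the arbor, with the near finger hiding its centre. I'll lower it under force feedback.

Request:
arm_command:
  rows:
    - [[0.004, -0.006, 0.1, 0, 0, 0, -1], [0.004, -0.006, 0.2, 0, 0, 0, -1], [0.004, -0.006, 0.21, 0, 0, 0, -1], [0.004, -0.006, 0.22, 0, 0, 0, -1], [0.004, -0.006, 0.22, 0, 0, 0, -1], [0.004, -0.006, 0.22, 0, 0, 0, -1]]

```text
t: 13.22
eef_pos: [631.5, 127.9, 328.4]
tcp_rot: [-3.142, -0.001, 0.005]
ft_force: [1.1, 0.4, -1.3]
opening: 0.671
grip_force: 30.0
```

Request:
arm_command:
  rows:
    - [[0, 0, 0.01, 0, 0, 0, -1], [0, 0, 0.02, 0, 0, 0, -1], [0, 0, 0.03, 0, 0, 0, -1], [0, 0, 0.04, 0, 0, 0, -1], [0, 0, 0.05, 0, 0, 0, -1], [0, 0, 0.06, 0, 0, 0, -1], [0, 0, 0.07, 0, 0, 0, -1], [0, 0, 0.07, 0, 0, 0, -1]]

```text
t: 13.88
eef_pos: [631.3, 128.0, 316.7]
tcp_rot: [3.141, -0.0, 0.005]
ft_force: [-0.2, -1.0, -1.5]
opening: 0.672
grip_force: 30.0
```

```bash
python3 go.py 631.5 126.7 300 0; python3 -c "
from h import *
print(state()['moment'])"
```

```text
shift [0.001 0.009 0.112] turn [ 0.     -0.      0.0009] | t 13.88 [631.3 128.  316.7] yaw [179.99  -0.     0.31] F [-0.2 -1.  -1.5] open 63.8
[-0.04636357 -0.06308866 -0.00142392]
```

Request:
arm_command:
  rows:
    - [[0, 0, 0.01, 0, 0, 0, -1], [0, 0, 0.02, 0, 0, 0, -1], [0, 0, 0.03, 0, 0, 0, -1], [0, 0, 0.04, 0, 0, 0, -1], [0, 0, 0.05, 0, 0, 0, -1], [0, 0, 0.06, 0, 0, 0, -1], [0, 0, 0.06, 0, 0, 0, -1]]

```text
t: 14.47
eef_pos: [631.4, 127.8, 307.7]
tcp_rot: [3.141, -0.0, 0.005]
ft_force: [2.8, -3.9, -1.8]
opening: 0.671
grip_force: 30.0
```

```bash
python3 go.py 631.5 126.7 300 0; python3 -c "
from h import *
print(state()['moment'])"
```

```text
shift [0.001 0.007 0.052] turn [ 0.0001 -0.0001  0.0008] | t 14.47 [631.4 127.8 307.7] yaw [ 1.7998e+02 -2.0000e-02  3.0000e-01] F [ 2.8 -3.9 -1.8] open 63.8
[-0.86901301 -0.45680538  0.04498863]
```

Request:
arm_command:
  rows:
    - [[0.005, 0.008, 0, 0, 0, 0, -1], [0.005, 0.008, 0, 0, 0, 0, -1], [0.005, 0.008, 0.03, 0, 0, 0, -1], [0.005, 0.008, 0.06, 0, 0, 0, -1], [0.005, 0.008, 0.09, 0, 0, 0, -1], [0.005, 0.008, 0.1, 0, 0, 0, -1], [0.005, 0.008, 0.1, 0, 0, 0, -1]]

```text
t: 15.05
eef_pos: [631.9, 127.0, 292.2]
tcp_rot: [3.141, 0.001, 0.005]
ft_force: [0.4, 0.5, -2.5]
opening: 0.675
grip_force: 30.0
```

```bash
python3 go.py 631.5 126.7 274 0; python3 -c "
from h import *
print(state()['moment'])"
```

```text
shift [-0.003  0.002  0.121] turn [0.     0.0002 0.0008] | t 15.05 [631.9 127.  292.2] yaw [1.7999e+02 7.0000e-02 3.1000e-01] F [ 0.4  0.5 -2.5] open 64.1
[0.01170444 0.06147993 0.03232771]
```

Request:
arm_command:
  rows:
    - [[0, 0, 0.03, 0, 0, 0, -1], [0, 0, 0.06, 0, 0, 0, -1], [0, 0, 0.09, 0, 0, 0, -1], [0, 0, 0.11, 0, 0, 0, -1], [0, 0, 0.12, 0, 0, 0, -1], [0, 0, 0.13, 0, 0, 0, -1], [0, 0, 0.135, 0, 0, 0, -1], [0, 0, 0.135, 0, 0, 0, -1], [0, 0, 0.135, 0, 0, 0, -1]]

```text
t: 15.8
eef_pos: [632.0, 126.9, 272.8]
tcp_rot: [3.142, -0.0, 0.005]
ft_force: [-0.6, 0.0, -2.6]
opening: 0.672
grip_force: 30.0
```

Request:
arm_command:
  rows:
    - [[0, 0, 0, 0, 0, 0, 0.8], [0, 0, 0, 0, 0, 0, 0.8], [0, 0, 0, 0, 0, 0, 0.8], [0, 0, 0, 0, 0, 0, 0.8], [0, 0, -0.1, 0, 0, 0, 0.8], [0, 0, -0.4, 0, 0, 0, 0.8], [0, 0, -0.7, 0, 0, 0, 0.8], [0, 0, -0.9, 0, 0, 0, 0.8], [0, 0, -0.9, 0, 0, 0, 0.8]]

```text
t: 16.55
eef_pos: [632.3, 127.0, 415.7]
tcp_rot: [-3.141, -0.012, 0.005]
ft_force: [-0.1, 0.4, 1.3]
opening: 0.895
grip_force: 0.0
```

```bash
python3 go.py 438.7 85.85 404 0
```

```text
shift [-1.293  0.267  0.063] turn [-0.0002 -0.0018  0.0009] | t 16.55 [632.3 127.  415.7] yaw [-179.94   -0.66    0.31] F [-0.1  0.4  1.3] open 85.0
```

Request:
arm_command:
  rows:
    - [[-0.9, 0.2, 0, 0, 0, 0, 0.5], [-0.9, 0.2, 0, 0, 0, 0, 0.5], [-0.9, 0.2, 0, 0, 0, 0, 0.5], [-0.9, 0.2, 0, 0, 0, 0, 0.5], [-0.9, 0.2, 0, 0, 0, 0, 0.5]]

```text
t: 16.97
eef_pos: [494.5, 95.8, 408.3]
tcp_rot: [3.141, 0.0, 0.005]
ft_force: [1.0, 0.3, 0.8]
opening: 0.754
grip_force: 0.0
```

Request:
arm_command:
  rows:
    - [[-0.393, 0.067, 0.4, 0, 0, 0, 0.5], [-0.393, 0.067, 0.7, 0, 0, 0, 0.5], [-0.393, 0.067, 0.7, 0, 0, 0, 0.5], [-0.393, 0.067, 0.7, 0, 0, 0, 0.5], [-0.393, 0.067, 0.7, 0, 0, 0, 0.5]]

```text
t: 17.38
eef_pos: [439.4, 85.9, 302.3]
tcp_rot: [3.141, 0.002, 0.005]
ft_force: [0.9, 0.4, -0.0]
opening: 0.748
grip_force: 0.0
```

```bash
python3 - <<'E'
from h import *
from arb import loc
ims=[]
for n,c,r in(("side",(242,235),45),("top",(268,150),30)):
    p,d=read_camera(n); np.savez(n+"3.npz",p=p,d=d)
    ims.append(cv2.resize(cv2.cvtColor(p,cv2.COLOR_RGB2BGR)[c[1]-r:c[1]+r,c[0]-r:c[0]+r],(400,400),interpolation=cv2.INTER_CUBIC))
    uv,P,g=loc(n,p,d,c,r); z=P[:,2]; m=(z>86)&(z<94)&(abs(P[:,0]-631)<45)&(abs(P[:,1]-127)<45)
    W=plane(n,uv[m],90)[:,:2].astype(np.float32); print(n,m.sum(),P[m].mean(0).round(1),np.median(P[m][:,2]).round(1),cv2.minEnclosingCircle(W))
cv2.imwrite("pics/l3.png",np.hstack(ims))
E
python3 go.py 438.7 85.85 192 0
```

```text
side 422 [629.7 134.1  89.2] 89.2 ((631.7789916992188, 128.72511291503906), 32.61634826660156)
top 286 [629.8 125.5  89.2] 89.2 ((631.111328125, 126.96626281738281), 32.191551208496094)
shift [-0.012  0.001  0.747] turn [-0.     -0.0004  0.0008] | t 17.48 [440.2  86.  304. ] yaw [-1.8e+02 -1.5e-01  3.0e-01] F [ 1.2 -0.5  0.5] open 71.3
```

View pics/l3.png

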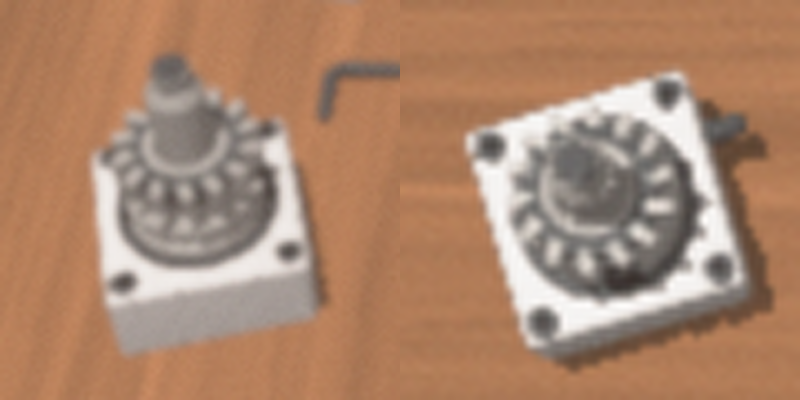

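Request:
arm_command:
  rows:
    - [[-0.006, 0, 0.4, 0, 0, 0, 0.5], [-0.006, 0, 0.65, 0, 0, 0, 0.5], [-0.006, 0, 0.73, 0, 0, 0, 0.5], [-0.006, 0, 0.73, 0, 0, 0, 0.5], [-0.006, 0, 0.73, 0, 0, 0, -1], [-0.006, 0, 0.73, 0, 0, 0, -1], [-0.006, 0, 0.73, 0, 0, 0, -1], [-0.006, 0, 0.73, 0, 0, 0, -1], [-0.006, 0, 0.73, 0, 0, 0, -1], [-0.006, 0, 0.73, 0, 0, 0, -1]]

```text
t: 18.32
eef_pos: [437.8, 85.8, 193.9]
tcp_rot: [3.142, -0.002, 0.005]
ft_force: [0.8, 0.4, 7.7]
opening: 0.461
grip_force: 30.0
```

Request:
arm_command:
  rows:
    - [[0, 0, 0, 0, 0, 0, -1], [0, 0, 0, 0, 0, 0, -1]]

```text
t: 18.48
eef_pos: [437.8, 85.8, 193.9]
tcp_rot: [3.142, -0.002, 0.005]
ft_force: [0.4, 0.7, 7.7]
opening: 0.457
grip_force: 30.0
```

Request:
arm_command:
  rows:
    - [[0, 0, -0.5, 0, 0, 0, -1], [0, 0, -1, 0, 0, 0, -1], [0, 0, -1, 0, 0, 0, -1], [0, 0, -1, 0, 0, 0, -1], [0, 0, -1, 0, 0, 0, -1], [0, 0, -1, 0, 0, 0, -1]]

```text
t: 18.98
eef_pos: [437.1, 85.8, 344.3]
tcp_rot: [-3.142, -0.003, 0.005]
ft_force: [-0.6, 0.5, -2.0]
opening: 0.463
grip_force: 30.0
```

```bash
python3 go.py 632 126.9 365 0
```

```text
shift [ 1.301 -0.267 -0.134] turn [-0.     -0.0005  0.0009] | t 18.98 [437.1  85.8 344.3] yaw [-180.     -0.18    0.31] F [-0.6  0.5 -2. ] open 44.0
```

Request:
arm_command:
  rows:
    - [[0.2, 0, -0.2, 0, 0, 0, -1], [0.5, -0.1, -0.2, 0, 0, 0, -1], [0.8, -0.2, -0.2, 0, 0, 0, -1], [0.8, -0.2, -0.2, 0, 0, 0, -1], [0.8, -0.2, -0.2, 0, 0, 0, -1], [0.8, -0.2, -0.2, 0, 0, 0, -1]]

```text
t: 19.48
eef_pos: [557.2, 116.5, 370.8]
tcp_rot: [3.141, 0.004, 0.006]
ft_force: [0.4, 0.2, -0.8]
opening: 0.46
grip_force: 30.0
```

```bash
python3 go.py 631.1 126.9 345 0
```

```text
shift [ 0.494 -0.066  0.17 ] turn [0.0001 0.0007 0.0009] | t 19.48 [557.2 116.5 370.8] yaw [179.97   0.24   0.32] F [ 0.4  0.2 -0.8] open 43.7
```

Request:
arm_command:
  rows:
    - [[0.3, -0.05, 0, 0, 0, 0, -1], [0.49, -0.068, 0, 0, 0, 0, -1], [0.49, -0.068, 0.1, 0, 0, 0, -1], [0.49, -0.068, 0.17, 0, 0, 0, -1], [0.49, -0.068, 0.17, 0, 0, 0, -1], [0.49, -0.068, 0.17, 0, 0, 0, -1], [0.49, -0.068, 0.17, 0, 0, 0, -1]]

```text
t: 20.07
eef_pos: [629.9, 126.9, 348.1]
tcp_rot: [3.141, 0.0, 0.005]
ft_force: [-0.0, -1.4, -1.6]
opening: 0.46
grip_force: 30.0
```

```bash
python3 go.py 631.1 126.9 322 0
```

```text
shift [ 0.008 -0.     0.174] turn [0.     0.0001 0.0008] | t 20.07 [629.9 126.9 348.1] yaw [1.7999e+02 2.0000e-02 3.0000e-01] F [-0.  -1.4 -1.6] open 43.7
```

Request:
arm_command:
  rows:
    - [[0.008, 0, 0.03, 0, 0, 0, -1], [0.008, 0, 0.08, 0, 0, 0, -1], [0.008, 0, 0.12, 0, 0, 0, -1], [0.008, 0, 0.15, 0, 0, 0, -1], [0.008, 0, 0.17, 0, 0, 0, -1], [0.008, 0, 0.19, 0, 0, 0, -1], [0.008, 0, 0.21, 0, 0, 0, -1], [0.008, 0, 0.23, 0, 0, 0, -1], [0.008, 0, 0.25, 0, 0, 0, -1], [0.008, 0, 0.25, 0, 0, 0, -1]]

```text
t: 20.9
eef_pos: [631.8, 127.0, 309.6]
tcp_rot: [3.141, 0.001, 0.005]
ft_force: [-0.6, -0.4, -1.7]
opening: 0.459
grip_force: 30.0
```

```bash
python3 go.py 631.1 126.9 286 0; python3 -c "
from h import *
print(state()['moment'])"
```

```text
shift [-0.005  0.001  0.157] turn [0.     0.0001 0.0008] | t 20.9 [631.8 127.  309.6] yaw [1.7999e+02 4.0000e-02 3.0000e-01] F [-0.6 -0.4 -1.7] open 43.6
[-0.02597545  0.07723945  0.00984808]
```

Request:
arm_command:
  rows:
    - [[-0.003, 0, 0.03, 0, 0, 0, -1], [-0.003, 0, 0.06, 0, 0, 0, -1], [-0.003, 0, 0.09, 0, 0, 0, -1], [-0.003, 0, 0.11, 0, 0, 0, -1], [-0.003, 0, 0.13, 0, 0, 0, -1], [-0.003, 0, 0.15, 0, 0, 0, -1], [-0.003, 0, 0.16, 0, 0, 0, -1], [-0.003, 0, 0.16, 0, 0, 0, -1], [-0.003, 0, 0.16, 0, 0, 0, -1]]

```text
t: 21.65
eef_pos: [631.5, 127.0, 286.2]
tcp_rot: [3.142, -0.0, 0.005]
ft_force: [-0.2, 0.0, -0.9]
opening: 0.46
grip_force: 30.0
```

Request:
arm_command:
  rows:
    - [[0, 0, 0.005, 0, 0, 0, -1], [0, 0, 0.005, 0, 0, 0, -1]]

```text
t: 21.82
eef_pos: [631.4, 127.0, 285.5]
tcp_rot: [3.142, -0.0, 0.005]
ft_force: [-1.0, -0.0, -1.4]
opening: 0.459
grip_force: 30.0
```

Request:
arm_command:
  rows:
    - [[0, 0, 0, 0, 0, 0, 0.6], [0, 0, 0, 0, 0, 0, 0.6], [0, 0, 0, 0, 0, 0, 0.6], [0, 0, 0, 0, 0, 0, 0.6], [0, 0, -0.1, 0, 0, 0, 0.6], [0, 0, -0.4, 0, 0, 0, 0.6], [0, 0, -0.7, 0, 0, 0, 0.8], [0, 0, -0.7, 0, 0, 0, 0.8]]

```text
t: 22.48
eef_pos: [631.8, 127.1, 397.4]
tcp_rot: [-3.141, -0.009, 0.005]
ft_force: [0.6, -0.4, 0.6]
opening: 0.877
grip_force: 0.0
```

Request:
arm_command:
  rows:
    - [[-0.3, -0.3, 0, 0, 0, 0, 0.7], [-0.6, -0.6, 0, 0, 0, 0, 0.7], [-0.9, -0.9, 0, 0, 0, 0, 0.7], [-0.9, -0.9, 0, 0, 0, 0, 0.7], [-0.9, -0.9, 0, 0, 0, 0, 0.7], [-0.9, -0.9, 0, 0, 0, 0, 0.7]]

```text
t: 22.98
eef_pos: [492.6, 264.0, 390.9]
tcp_rot: [-3.141, 0.0, 0.009]
ft_force: [0.7, 0.9, 0.3]
opening: 0.849
grip_force: 0.0
```

```bash
python3 - <<'E'
from h import *
from arb import loc
for n,c,r in(("side",(242,230),45),("top",(268,150),30)):
    p,d=read_camera(n); np.savez(n+"4.npz",p=p,d=d)
    uv,P,g=loc(n,p,d,c,r); z=P[:,2]; m=(z>106)&(z<114)&(abs(P[:,0]-631)<45)&(abs(P[:,1]-127)<45)
    W=plane(n,uv[m],110)[:,:2].astype(np.float32); print(n,m.sum(),P[m].mean(0).round(1),np.median(P[m][:,2]).round(1),cv2.minEnclosingCircle(W))
E
python3 go.py 449 288 300 0
```

```text
side 195 [628.7 134.5 109.1] 109.1 ((630.6475830078125, 130.3672332763672), 22.166667938232422)
top 138 [629.7 126.7 109. ] 108.8 ((630.2893676757812, 126.6137924194336), 21.745779037475586)
shift [-0.308 -0.176  0.605] turn [-0.     -0.0001  0.0011] | t 23.08 [495.3 261.9 390.8] yaw [-1.7999e+02 -5.0000e-02  4.1000e-01] F [-0.3 -0.4  0.9] open 80.8
```

Request:
arm_command:
  rows:
    - [[-0.308, -0.176, 0.2, 0, 0, 0, 0.7], [-0.308, -0.176, 0.4, 0, 0, 0, 0.7], [-0.308, -0.176, 0.6, 0, 0, 0, 0.7], [-0.308, -0.176, 0.6, 0, 0, 0, 0.7], [-0.308, -0.176, 0.6, 0, 0, 0, 0.7], [-0.308, -0.176, 0.6, 0, 0, 0, 0.7]]

```text
t: 23.58
eef_pos: [450.8, 287.1, 301.7]
tcp_rot: [-3.141, -0.002, 0.004]
ft_force: [0.1, -0.1, 0.8]
opening: 0.85
grip_force: 0.0
```

```bash
python3 go.py 449 288 193.5 0
```

```text
shift [-0.013 -0.006  0.721] turn [-0.0001 -0.0003  0.0006] | t 23.58 [450.8 287.1 301.7] yaw [-1.7997e+02 -9.0000e-02  2.3000e-01] F [ 0.1 -0.1  0.8] open 80.8
```

Request:
arm_command:
  rows:
    - [[-0.008, -0.006, 0.3, 0, 0, 0, 0.7], [-0.008, -0.006, 0.6, 0, 0, 0, 0.7], [-0.008, -0.006, 0.71, 0, 0, 0, 0.7], [-0.008, -0.006, 0.72, 0, 0, 0, 0.7], [-0.008, -0.006, 0.72, 0, 0, 0, -1], [-0.008, -0.006, 0.72, 0, 0, 0, -1], [-0.008, -0.006, 0.72, 0, 0, 0, -1], [-0.008, -0.006, 0.72, 0, 0, 0, -1], [-0.008, -0.006, 0.72, 0, 0, 0, -1], [-0.008, -0.006, 0.72, 0, 0, 0, -1]]

```text
t: 24.42
eef_pos: [448.4, 288.4, 193.3]
tcp_rot: [-3.141, -0.001, 0.005]
ft_force: [-0.0, -1.7, 6.5]
opening: 0.535
grip_force: 30.0
```

Request:
arm_command:
  rows:
    - [[0, 0, 0, 0, 0, 0, -1]]

```text
t: 24.5
eef_pos: [448.4, 288.4, 193.2]
tcp_rot: [-3.141, -0.001, 0.005]
ft_force: [0.4, -0.8, 7.1]
opening: 0.535
grip_force: 30.0
```

Request:
arm_command:
  rows:
    - [[0, 0, 0, 0, 0, 0, 0.7], [0, 0, 0, 0, 0, 0, 0.7], [0, 0, 0, 0, 0, 0, 0.7], [0, 0, 0, 0, 0, -0.01, 0.7], [0, 0, 0, 0, 0, -0.25, 0.7], [0, 0, 0, 0, 0, -0.25, 0.7], [0, 0, 0, 0, 0, -0.25, 0.7], [0, 0, 0, 0, 0, -0.25, 0.7], [0, 0, 0, 0, 0, -0.25, 0.7], [0, 0, 0, 0, 0, -0.25, 0.7]]

```text
t: 25.33
eef_pos: [448.1, 288.4, 192.3]
tcp_rot: [-3.142, 0.0, 0.824]
ft_force: [0.2, 1.1, -0.4]
opening: 0.85
grip_force: 0.0
```

```bash
python3 go.py 449 288 193.5 90
```

```text
shift [ 0.002  0.006 -0.008] turn [-0.      0.     -0.1188] | t 25.33 [448.1 288.4 192.3] yaw [-1.800e+02  2.000e-02  4.723e+01] F [ 0.2  1.1 -0.4] open 80.7
```

Request:
arm_command:
  rows:
    - [[0, 0, -0.007, 0, 0, -0.119, 0.7], [0, 0, -0.007, 0, 0, -0.119, 0.7], [0, 0, -0.007, 0, 0, -0.119, 0.7], [0, 0, -0.007, 0, 0, -0.119, 0.7], [0, 0, -0.007, 0, 0, -0.119, 0.7], [0, 0, -0.007, 0, 0, -0.119, 0.7], [0, 0, -0.007, 0, 0, -0.119, 0.7], [0, 0, -0.007, 0, 0, -0.119, 0.7], [0, 0, -0.007, 0, 0, -0.119, -1], [0, 0, -0.007, 0, 0, -0.119, -1]]

```text
t: 26.17
eef_pos: [448.2, 288.3, 193.5]
tcp_rot: [-3.142, 0.0, 1.563]
ft_force: [0.4, 0.2, -0.3]
opening: 0.763
grip_force: 0.0
```

Request:
arm_command:
  rows:
    - [[0, 0, 0, 0, 0, 0, -1], [0, 0, 0, 0, 0, 0, -1], [0, 0, 0, 0, 0, 0, -1], [0, 0, 0, 0, 0, 0, -1], [0, 0, 0, 0, 0, 0, -1]]

```text
t: 26.58
eef_pos: [448.2, 288.4, 193.5]
tcp_rot: [3.142, 0.0, 1.566]
ft_force: [-0.6, 0.1, -0.0]
opening: 0.535
grip_force: 30.0
```

Request:
arm_command:
  rows:
    - [[0, 0, -0.5, 0, 0, 0, -1], [0, 0, -1, 0, 0, 0, -1], [0, 0, -1, 0, 0, 0, -1], [0, 0, -1, 0, 0, 0, -1], [0, 0, -1, 0, 0, 0, -1], [0, 0, -1, 0, 0, 0, -1]]

```text
t: 27.08
eef_pos: [447.9, 288.3, 344.5]
tcp_rot: [3.139, -0.001, 1.566]
ft_force: [-1.2, 0.4, -1.0]
opening: 0.536
grip_force: 30.0
```

```bash
python3 go.py 632 126.9 375 90
```

```text
shift [-1.069  1.233 -0.202] turn [ 0.0004 -0.0002 -0.0008] | t 27.08 [447.9 288.3 344.5] yaw [ 1.7986e+02 -6.0000e-02  8.9710e+01] F [-1.2  0.4 -1. ] open 50.9
```

Request:
arm_command:
  rows:
    - [[-0.2, 0.3, -0.2, 0, 0, 0, -1], [-0.4, 0.6, -0.2, 0, 0, 0, -1], [-0.7, 0.8, -0.2, 0, 0, 0, -1], [-0.7, 0.8, -0.2, 0, 0, 0, -1], [-0.7, 0.8, -0.2, 0, 0, 0, -1], [-0.7, 0.8, -0.2, 0, 0, 0, -1]]

```text
t: 27.58
eef_pos: [568.7, 181.0, 371.1]
tcp_rot: [-3.138, 0.001, 1.562]
ft_force: [-0.3, 0.2, -1.1]
opening: 0.533
grip_force: 30.0
```

Request:
arm_command:
  rows:
    - [[-0.2, 0.2, 0, 0, 0, 0, -1], [-0.369, 0.433, 0, 0, 0, 0, -1], [-0.369, 0.433, 0, 0, 0, 0, -1], [-0.369, 0.433, 0.1, 0, 0, 0, -1], [-0.369, 0.433, 0.17, 0, 0, 0, -1], [-0.369, 0.433, 0.17, 0, 0, 0, -1], [-0.369, 0.433, 0.17, 0, 0, 0, -1]]

```text
t: 28.17
eef_pos: [631.8, 128.0, 346.8]
tcp_rot: [-3.139, 0.0, 1.567]
ft_force: [0.3, 0.5, -0.9]
opening: 0.532
grip_force: 30.0
```

```bash
python3 go.py 632 126.9 322 90
```

```text
shift [-0.007  0.002  0.165] turn [-0.0004  0.     -0.0006] | t 28.17 [631.8 128.  346.8] yaw [-1.7984e+02  2.0000e-02  8.9770e+01] F [ 0.3  0.5 -0.9] open 50.5
```

Request:
arm_command:
  rows:
    - [[-0.007, 0.002, 0.03, 0, 0, 0, -1], [-0.007, 0.002, 0.08, 0, 0, 0, -1], [-0.007, 0.002, 0.12, 0, 0, 0, -1], [-0.007, 0.002, 0.15, 0, 0, 0, -1], [-0.007, 0.002, 0.17, 0, 0, 0, -1], [-0.007, 0.002, 0.19, 0, 0, 0, -1], [-0.007, 0.002, 0.2, 0, 0, 0, -1], [-0.007, 0.002, 0.21, 0, 0, 0, -1], [-0.007, 0.002, 0.215, 0, 0, 0, -1], [-0.007, 0.002, 0.215, 0, 0, 0, -1]]

```text
t: 29.0
eef_pos: [632.6, 126.0, 315.7]
tcp_rot: [3.142, 0.0, 1.566]
ft_force: [0.7, 0.1, 0.1]
opening: 0.534
grip_force: 30.0
```

```bash
python3 go.py 632 126.9 304.5 90; python3 -c "
from h import *
print(state()['moment'])"
```

```text
shift [ 0.006 -0.004  0.075] turn [ 0.      0.     -0.0008] | t 29.0 [632.6 126.  315.7] yaw [1.800e+02 1.000e-02 8.971e+01] F [0.7 0.1 0.1] open 50.7
[-2.52552438e-02 -1.08456303e-01  6.43771128e-05]
```

Request:
arm_command:
  rows:
    - [[0.005, -0.003, 0.01, 0, 0, 0, -1], [0.005, -0.003, 0.02, 0, 0, 0, -1], [0.005, -0.003, 0.035, 0, 0, 0, -1], [0.005, -0.003, 0.05, 0, 0, 0, -1], [0.005, -0.003, 0.06, 0, 0, 0, -1], [0.005, -0.003, 0.07, 0, 0, 0, -1], [0.005, -0.003, 0.073, 0, 0, 0, -1], [0.005, -0.003, 0.073, 0, 0, 0, -1]]

```text
t: 29.67
eef_pos: [632.2, 126.8, 304.6]
tcp_rot: [-3.141, 0.0, 1.566]
ft_force: [0.1, -0.1, -0.9]
opening: 0.533
grip_force: 30.0
```

Request:
arm_command:
  rows:
    - [[0, 0, 0, 0, 0, 0, 0.6], [0, 0, 0, 0, 0, 0, 0.6], [0, 0, 0, 0, 0, 0, 0.6], [0, 0, 0, 0, 0, 0, 0.6], [0, 0, -0.1, 0, 0, 0, 0.6], [0, 0, -0.4, 0, 0, 0, 0.6], [0, 0, -0.6, 0, 0, 0, 0.6], [0, 0, -0.6, 0, 0, 0, 0.6]]

```text
t: 30.33
eef_pos: [632.6, 126.9, 401.7]
tcp_rot: [3.132, -0.001, 1.566]
ft_force: [0.2, 0.2, 0.5]
opening: 0.801
grip_force: 0.0
```

```bash
python3 go.py 430 -116 394 90
```

```text
shift [-1.626 -1.343  0.036] turn [ 0.0016 -0.0001 -0.0008] | t 30.33 [632.6 126.9 401.7] yaw [ 1.7944e+02 -5.0000e-02  8.9720e+01] F [0.2 0.2 0.5] open 76.1
```

Request:
arm_command:
  rows:
    - [[-0.6, -0.9, 0, 0, 0, 0, 0.3], [-0.6, -0.9, 0, 0, 0, 0, 0.3], [-0.6, -0.9, 0, 0, 0, 0, 0.3], [-0.6, -0.9, 0, 0, 0, 0, 0.3], [-0.6, -0.9, 0, 0, 0, 0, 0.3]]

```text
t: 30.75
eef_pos: [492.3, 35.6, 394.9]
tcp_rot: [-3.139, 0.0, 1.565]
ft_force: [2.7, 0.6, 1.1]
opening: 0.653
grip_force: 0.0
```

Request:
arm_command:
  rows:
    - [[-1, -0.44, 0.2, 0, 0, 0, 0.3], [-1, -0.44, 0.4, 0, 0, 0, 0.3], [-1, -0.44, 0.6, 0, 0, 0, 0.3], [-1, -0.44, 0.6, 0, 0, 0, 0.3], [-1, -0.44, 0.6, 0, 0, 0, 0.3], [-1, -0.44, 0.6, 0, 0, 0, 0.3]]

```text
t: 31.25
eef_pos: [428.8, -114.5, 302.5]
tcp_rot: [-3.138, -0.001, 1.563]
ft_force: [0.1, 0.4, 0.9]
opening: 0.65
grip_force: 0.0
```

```bash
python3 - <<'E'
from h import *
from arb import loc
ims=[]
for n,c,r in(("side",(242,225),45),("top",(268,150),30)):
    p,d=read_camera(n); np.savez(n+"5.npz",p=p,d=d)
    ims.append(cv2.resize(cv2.cvtColor(p,cv2.COLOR_RGB2BGR)[c[1]-r:c[1]+r,c[0]-r:c[0]+r],(400,400),interpolation=cv2.INTER_CUBIC))
    uv,P,g=loc(n,p,d,c,r); z=P[:,2]; m=(z>115.5)&(z<124)&(abs(P[:,0]-631)<45)&(abs(P[:,1]-127)<45)
    W=plane(n,uv[m],120)[:,:2].astype(np.float32); print(n,m.sum(),P[m].mean(0).round(1),np.median(P[m][:,2]).round(1),cv2.minEnclosingCircle(W))
cv2.imwrite("pics/l5.png",np.hstack(ims))
E
python3 go.py 430 -116 194 90
```

```text
side 300 [629.9 132.6 119.2] 119.2 ((630.3502197265625, 129.479736328125), 27.0432071685791)
top 211 [630.2 125.7 119.3] 119.1 ((630.55615234375, 126.25210571289062), 26.431137084960938)
shift [-0.022 -0.001  0.738] turn [-0.0001 -0.     -0.0011] | t 31.35 [ 430.2 -112.7  304.7] yaw [-1.7997e+02 -1.0000e-02  8.9600e+01] F [ 1.  -0.2  0.6] open 61.7
```

View pics/l5.png

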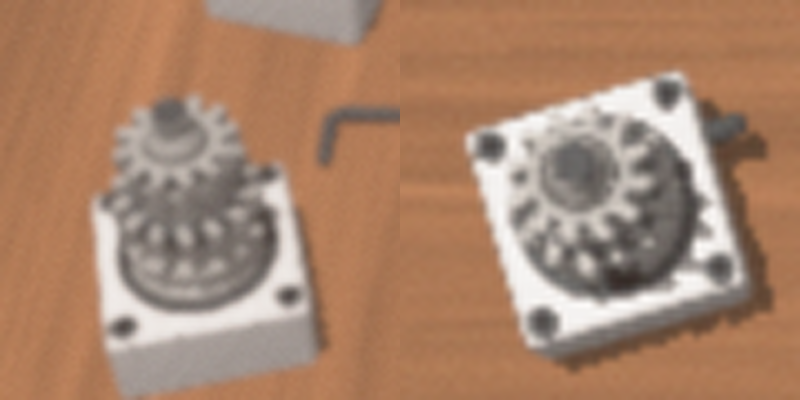

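Request:
arm_command:
  rows:
    - [[-0.021, 0, 0.3, 0, 0, 0, 0.3], [-0.021, 0, 0.6, 0, 0, 0, 0.3], [-0.021, 0, 0.72, 0, 0, 0, 0.3], [-0.021, 0, 0.735, 0, 0, 0, 0.3], [-0.021, 0, 0.735, 0, 0, 0, 0.3], [-0.021, 0, 0.735, 0, 0, 0, -1], [-0.021, 0, 0.735, 0, 0, 0, -1], [-0.021, 0, 0.735, 0, 0, 0, -1], [-0.021, 0, 0.735, 0, 0, 0, -1], [-0.021, 0, 0.735, 0, 0, 0, -1]]

```text
t: 32.18
eef_pos: [430.2, -115.4, 195.7]
tcp_rot: [3.139, 0.001, 1.566]
ft_force: [-0.5, 0.9, 12.2]
opening: 0.406
grip_force: 30.0
```

Request:
arm_command:
  rows:
    - [[0, 0, 0, 0, 0, 0, -1], [0, 0, 0, 0, 0, 0, -1]]

```text
t: 32.35
eef_pos: [430.2, -115.4, 195.7]
tcp_rot: [3.139, 0.001, 1.566]
ft_force: [0.7, 2.4, 11.7]
opening: 0.408
grip_force: 30.0
```

Request:
arm_command:
  rows:
    - [[0, 0, 0, 0, 0, 0, 0.3], [0, 0, 0, 0, 0, 0, 0.3], [0, 0, 0, 0, 0, 0, 0.3], [0, 0, 0, 0, 0, 0.01, 0.3], [0, 0, 0, 0, 0, 0.25, 0.3], [0, 0, 0, 0, 0, 0.25, 0.3], [0, 0, 0, 0, 0, 0.25, 0.3], [0, 0, 0, 0, 0, 0.25, 0.3], [0, 0, 0, 0, 0, 0.25, 0.3], [0, 0, 0, 0, 0, 0.25, 0.3]]

```text
t: 33.18
eef_pos: [429.9, -115.4, 194.6]
tcp_rot: [3.142, 0.0, 0.747]
ft_force: [-0.4, 0.1, -0.3]
opening: 0.649
grip_force: 0.0
```

```bash
python3 go.py 430 -116 194 0
```

```text
shift [-0.002  0.003  0.004] turn [0.     0.     0.1188] | t 33.18 [ 429.9 -115.4  194.6] yaw [180.     0.    42.78] F [-0.4  0.1 -0.3] open 61.6
```

Request:
arm_command:
  rows:
    - [[0, 0, -0.007, 0, 0, 0.119, 0.3], [0, 0, -0.007, 0, 0, 0.119, 0.3], [0, 0, -0.007, 0, 0, 0.119, 0.3], [0, 0, -0.007, 0, 0, 0.119, 0.3], [0, 0, -0.007, 0, 0, 0.119, 0.3], [0, 0, -0.007, 0, 0, 0.119, 0.3], [0, 0, -0.007, 0, 0, 0.119, 0.3], [0, 0, -0.007, 0, 0, 0.119, 0.3], [0, 0, -0.007, 0, 0, 0.119, -1], [0, 0, -0.007, 0, 0, 0.119, -1]]

```text
t: 34.02
eef_pos: [429.9, -115.4, 195.6]
tcp_rot: [3.142, 0.0, 0.008]
ft_force: [-0.6, 0.8, 0.6]
opening: 0.564
grip_force: 0.0
```

Request:
arm_command:
  rows:
    - [[0, 0, 0, 0, 0, 0, -1], [0, 0, 0, 0, 0, 0, -1], [0, 0, 0, 0, 0, 0, -1], [0, 0, 0, 0, 0, 0, -1], [0, 0, 0, 0, 0, 0, -1]]

```text
t: 34.43
eef_pos: [430.0, -115.4, 195.6]
tcp_rot: [3.141, -0.0, 0.006]
ft_force: [-0.6, 0.2, -0.6]
opening: 0.4
grip_force: 30.0
```

Request:
arm_command:
  rows:
    - [[0, 0, -0.5, 0, 0, 0, -1], [0, 0, -1, 0, 0, 0, -1], [0, 0, -1, 0, 0, 0, -1], [0, 0, -1, 0, 0, 0, -1], [0, 0, -1, 0, 0, 0, -1], [0, 0, -1, 0, 0, 0, -1]]

```text
t: 34.93
eef_pos: [429.7, -115.2, 346.6]
tcp_rot: [3.14, -0.003, 0.006]
ft_force: [-0.8, -0.2, -1.7]
opening: 0.4
grip_force: 30.0
```

```bash
python3 go.py 632.1 126.8 385 0
```

```text
shift [ 1.359 -1.606 -0.255] turn [ 0.0002 -0.0004  0.0009] | t 34.93 [ 429.7 -115.2  346.6] yaw [ 1.7993e+02 -1.5000e-01  3.2000e-01] F [-0.8 -0.2 -1.7] open 38.0
```

Request:
arm_command:
  rows:
    - [[0.1, -0.3, -0.25, 0, 0, 0, -1], [0.4, -0.6, -0.25, 0, 0, 0, -1], [0.6, -0.9, -0.25, 0, 0, 0, -1], [0.6, -0.9, -0.25, 0, 0, 0, -1], [0.6, -0.9, -0.25, 0, 0, 0, -1], [0.6, -0.9, -0.25, 0, 0, 0, -1]]

```text
t: 35.43
eef_pos: [520.1, 22.0, 381.1]
tcp_rot: [-3.141, 0.003, 0.009]
ft_force: [-0.5, 0.3, -1.6]
opening: 0.402
grip_force: 30.0
```

Request:
arm_command:
  rows:
    - [[0.3, -0.3, 0, 0, 0, 0, -1], [0.6, -0.6, 0, 0, 0, 0, -1], [0.75, -0.708, 0, 0, 0, 0, -1], [0.75, -0.708, 0, 0, 0, 0, -1], [0.75, -0.708, 0.1, 0, 0, 0, -1], [0.75, -0.708, 0.2, 0, 0, 0, -1], [0.75, -0.708, 0.25, 0, 0, 0, -1], [0.75, -0.708, 0.25, 0, 0, 0, -1], [0.75, -0.708, 0.25, 0, 0, 0, -1]]

```text
t: 36.18
eef_pos: [631.1, 125.9, 345.0]
tcp_rot: [3.141, 0.002, 0.004]
ft_force: [-0.2, -0.8, 0.6]
opening: 0.403
grip_force: 30.0
```

```bash
python3 go.py 632.1 126.8 325 0
```

```text
shift [ 0.007 -0.006  0.133] turn [0.0001 0.0003 0.0007] | t 36.18 [631.1 125.9 345. ] yaw [1.7998e+02 1.0000e-01 2.4000e-01] F [-0.2 -0.8  0.6] open 38.3
```

Request:
arm_command:
  rows:
    - [[0.005, -0.006, 0.03, 0, 0, 0, -1], [0.005, -0.006, 0.07, 0, 0, 0, -1], [0.005, -0.006, 0.1, 0, 0, 0, -1], [0.005, -0.006, 0.12, 0, 0, 0, -1], [0.005, -0.006, 0.13, 0, 0, 0, -1], [0.005, -0.006, 0.14, 0, 0, 0, -1], [0.005, -0.006, 0.15, 0, 0, 0, -1], [0.005, -0.006, 0.15, 0, 0, 0, -1]]

```text
t: 36.85
eef_pos: [631.9, 127.8, 322.9]
tcp_rot: [3.141, 0.0, 0.005]
ft_force: [-0.1, -0.1, -0.1]
opening: 0.402
grip_force: 30.0
```

```bash
python3 go.py 632.1 126.8 316.6 0; python3 -c "
from h import *
print(state()['moment'])"
```

```text
shift [0.001 0.007 0.042] turn [0.     0.     0.0009] | t 36.85 [631.9 127.8 322.9] yaw [1.7999e+02 1.0000e-02 3.1000e-01] F [-0.1 -0.1 -0.1] open 38.1
[ 0.01739041 -0.02665278  0.00872683]
```

Request:
arm_command:
  rows:
    - [[0.001, 0.006, 0, 0, 0, 0, -1], [0.001, 0.006, 0.01, 0, 0, 0, -1], [0.001, 0.006, 0.02, 0, 0, 0, -1], [0.001, 0.006, 0.03, 0, 0, 0, -1], [0.001, 0.006, 0.042, 0, 0, 0, -1], [0.001, 0.006, 0.042, 0, 0, 0, -1], [0.001, 0.006, 0.042, 0, 0, 0, -1]]

```text
t: 37.43
eef_pos: [632.1, 126.9, 316.7]
tcp_rot: [3.142, 0.0, 0.005]
ft_force: [-0.2, -0.5, -1.3]
opening: 0.399
grip_force: 30.0
```

Request:
arm_command:
  rows:
    - [[0, 0, 0, 0, 0, 0, 0.4], [0, 0, 0, 0, 0, 0, 0.4], [0, 0, 0, 0, 0, 0, 0.4], [0, 0, 0, 0, 0, 0, 0.4], [0, 0, -0.1, 0, 0, 0, 0.6], [0, 0, -0.4, 0, 0, 0, 0.6], [0, 0, -0.6, 0, 0, 0, 0.6], [0, 0, -0.6, 0, 0, 0, 0.6]]

```text
t: 38.1
eef_pos: [632.4, 127.0, 413.7]
tcp_rot: [-3.141, -0.01, 0.005]
ft_force: [-0.1, 0.7, 1.6]
opening: 0.799
grip_force: 0.0
```

Request:
arm_command:
  rows:
    - [[-0.9, 0.8, 0, 0, 0, 0, 0.6], [-0.9, 0.8, 0, 0, 0, 0, 0.6], [-0.9, 0.8, 0, 0, 0, 0, 0.6], [-0.9, 0.8, 0, 0, 0, 0, 0.6], [-0.9, 0.8, 0, 0, 0, 0, 0.6], [-0.9, 0.8, 0, 0, 0, 0, 0.6]]

```text
t: 38.6
eef_pos: [495.8, 4.7, 407.3]
tcp_rot: [3.141, -0.0, 0.003]
ft_force: [1.3, -0.4, 0.4]
opening: 0.802
grip_force: 0.0
```

```bash
python3 - <<'E'
from h import *
from arb import loc
ims=[]
for n,c,r in(("side",(242,225),45),("top",(268,150),30)):
    p,d=read_camera(n)
    ims.append(cv2.resize(cv2.cvtColor(p,cv2.COLOR_RGB2BGR)[c[1]-r:c[1]+r,c[0]-r:c[0]+r],(400,400),interpolation=cv2.INTER_CUBIC))
    uv,P,g=loc(n,p,d,c,r); z=P[:,2]; m=(z>126)&(z<133)&(abs(P[:,0]-631)<45)&(abs(P[:,1]-127)<45)
    W=plane(n,uv[m],130)[:,:2].astype(np.float32); print(n,m.sum(),P[m].mean(0).round(1),np.median(P[m][:,2]).round(1),cv2.minEnclosingCircle(W))
cv2.imwrite("pics/l6.png",np.hstack(ims)); print(state()["t"],state()["eef_pos"])
E
```

```text
side 176 [631.1 130.7 128.9] 128.9 ((631.9800415039062, 130.23643493652344), 20.48735809326172)
top 113 [630.5 126.  129. ] 128.8 ((630.593505859375, 126.05671691894531), 19.7399845123291)
38.7 [498.0984267    6.08201216 407.2931628 ]
```

View pics/l6.png

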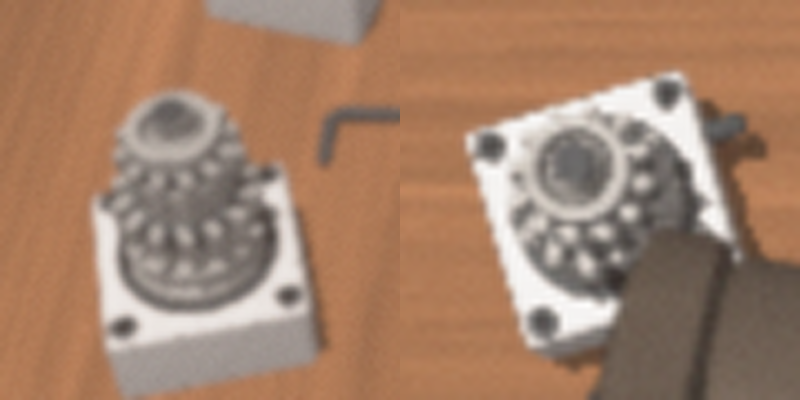

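The full stack is down and flat, its top face at about z 129 with the camera's usual −0.8 mm bias, against 130 expected. The arm is well clear of it.

```bash
python3 -c "
from cell import *
print(job_done())"
```

```text
the job is handed in; nothing more can be done
None
```

The gang is on the arbor in the order you asked (large cutter, tall spacer, small cutter, thin spacer), each seated flat in the final camera views, and the job was handed in at about 39 s; I didn't move the nut, saw, brass block or hex key, and no verdict came back.

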